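Load the parts washer and aim its spout

ROBOT

A 7-joint arm with a two-finger parallel gripper is mounted at the origin on the work surface. World frame = base frame: x ahead of the robot, y to its left, z up, the work surface at z = 0. Lengths are in m, angles in rad, forces in N, time in s.
With the tool pointing down it reaches from about 0.425 to 0.825 m from the base axis. Payload 3.6 kg.
Tool frame: the origin (TCP) lies at the very end of the fingers, on their centre line; the grasp point (between the pads) lies 19 mm behind it; z points along the fingers, y is the line along which they close (so a half turn about z gives the same grasp; the last joint's range is limited). The gripper opens to 85 mm and grips with 20 to 120 N. Pads are 22 mm wide; open, the fingers measure 114 mm over their backs; the gripper's body (76 mm by 85 mm) begins 54 mm behind the grasp point. The pads swing forward as they close: fully open they stand 13 mm farther back than shut.
Start: joints at [-1.196, 0.615, -0.013, 1.423, 0.008, 1.103, -0.04], TCP at [0.254, 0.598, 0.231] pointing down, gripper open.
Joint ranges: [-3.12, 3.12], [-0.3, 2.06], [-1.34, 1.32], [0.26, 2.42], [-1.36, 4.5], [0.01, 1.98], [-2.84, 2.84]. Speed limits (rad/s): [2.79, 2.79, 3.14, 3.14, 3.14, 3.14, 3.14].

INTERFACE

Orientations are given as [roll, pitch, yaw] about the fixed x, y, z axes, in that order (R = Rz(yaw) Ry(pitch) Rx(roll)).
In Python, from workcell import arm gives the robot as it stands.
- The arm moves only by the tool carry_out, never from a script. Its argument "targets" is a list of rows, each a list of 4 numbers: the shift along the world's x, y, z in m, then the turn about the world's z in rad. A call has 1 to 12 rows; each row shifts and turns the commanded pose from where the row before left it; what a row does not reach is not made up. A row lasts 1/10 s, in which the tool goes at most 50 mm and 8.59 degrees, less where a joint would pass 70% of its speed; a pose out of reach is approached as far as the arm can. A call is refused whole if a number of a shift passes 0.05 or a number of a turn 0.15, either way. A call with a gripper value outside its range is refused whole. "jaw" is the opening, from -1 (shut) to 1 (fully open), set as the call begins (left out, the last holds). The fingers move at their own pace and stop on an object; "grip_force" is the grip in N (left out, the last holds). Time passes only in rows, so rows that do not move let the fingers close. It gives the time, the measured TCP pose, the force, the opening and the grip force at its end, in the units of the state.
- arm.observe(): the state, without advancing time (a new reading comes with each control period).
- arm.grab_frame(name): name is "scene" or "top" or "wrist"; returns a dict with "frame" (420x560x3 uint8, red, green, blue), "depth" (420x560 float32, m along the optical axis (not along the pixel's ray), 0 where there is no reading), "camera_matrix" (3x3 intrinsics, pixels), "pose" (4x4, takes a point from camera to world coordinates); the wrist camera has in their place "tool_from_camera" (4x4, takes a point from camera to tool coordinates, whose origin is the TCP and whose axes are the flange's). Camera axes: x right, y down, z forward; pixel columns grow to the right and rows downward; lengths in m; the calibration is good to about 2 mm. A picture is of the moment at which its call begins: read the wrist's pose just before it.
- arm.close_job(): hands the job in; it is judged then, once.
The state is a dict: "clock": time; "q": joint angles; "qvel": joint speeds; "joint_efforts": joint torques, N m; "eef_pos": TCP position; "eef_rot": TCP orientation; "contact_force": force on the tool from outside, world axes, zero at the start; "ft_torque": the same for the moment, N m; "finger_gap": finger opening in m; "finger_force": force on a finger pad.
Only numpy, scipy, OpenCV 4.12 (cv2) and the standard library are available. Lean on these libraries where they do the work, as an engineer would, in place of code of your own. Each camera call takes 0.05 s, during which the arm holds its last target. There are 200 camera calls.

TASK

Load the parts washer: lift every bearing ring up and off its hook on the rack and drop it into the wire basket in the tub, and drop in every bronze bush from the cardboard too. Then, with everything loaded, swing the washer's spout over the middle of the basket and tilt its nozzle to point straight down. Leave the spanner, the bottle and the motor where they are.

Things in the scene. Friction and masses are not known exactly. Their poses are not given: they have to be found in the camera images.
- ring0: grey cast bearing cover ring: outer diameter 90 mm, hole 56 mm, 12 mm thick, about 0.32 kg, hanging on one of the rack's hooks at the start with its plane upright. Origin at the ring's centre, own x along the ring's axis (along the hook while it hangs). May be absent.
- ring1: grey cast bearing cover ring: outer diameter 90 mm, hole 56 mm, 12 mm thick, about 0.32 kg, hanging on one of the rack's hooks at the start with its plane upright. Origin at the ring's centre, own x along the ring's axis (along the hook while it hangs). May be absent.
- ring2: grey cast bearing cover ring: outer diameter 90 mm, hole 56 mm, 12 mm thick, about 0.32 kg, hanging on one of the rack's hooks at the start with its plane upright. Origin at the ring's centre, own x along the ring's axis (along the hook while it hangs). May be absent.
- bush0: bronze bush: plain tube, outer diameter 32 mm, bore 18 mm, 36 mm long, about 0.17 kg, standing on end on the cardboard at the start. Origin at the centre of its lower end, own z along the bore towards the other end (36 mm away). May be absent.
- bush1: bronze bush: plain tube, outer diameter 32 mm, bore 18 mm, 36 mm long, about 0.17 kg, standing on end on the cardboard at the start. Origin at the centre of its lower end, own z along the bore towards the other end (36 mm away). May be absent.
- bush2: bronze bush: plain tube, outer diameter 32 mm, bore 18 mm, 36 mm long, about 0.17 kg, standing on end on the cardboard at the start. Origin at the centre of its lower end, own z along the bore towards the other end (36 mm away). May be absent.
- bush3: bronze bush: plain tube, outer diameter 32 mm, bore 18 mm, 36 mm long, about 0.17 kg, standing on end on the cardboard at the start. Origin at the centre of its lower end, own z along the bore towards the other end (36 mm away). May be absent.
- rack: blue bench rack, fixed to the bench: a rail 310 mm long along its y, top 251 mm high, on two posts, with three hooks pointing to its -x at y = -105, 0 and +105 mm. Origin on the bench under the rail's front face, z up. A ring hangs 58 mm (give or take 4) in front of the rail face.
- hook_mid (a point): point on the axis of the middle hook 58 mm in front of the rail, 240 mm above the bench; axes as the rack's. Each hook is an 8 mm rod, level until 112 mm in front of the rail, then bent up to a tip at 122 mm; the tip's top is 15 mm above the level part's top. A hanging ring must rise 16 mm to pass the tip, and can rise 48 mm before its lower rim meets the hook.
- washer: bench-top parts washer, fixed to the bench, dry: open blue tub 250 mm (its x) by 300 mm (its y), rim 120 mm above the bench, with a grey pump box and a column behind it (+x). Origin on the bench under the tub's middle, z up. A drain cock stands out 30 mm from its front (-x).
- basket_floor (a point): middle of the inner floor of the wire basket fixed in the washer's tub, 30 mm above the bench; axes as the washer's. The basket is 214 mm (x) by 264 mm (y) inside, its rim 110 mm above the bench (80 mm above this point).
- spout_axis (a point): point on the vertical swivel axis of the washer's spout, 147 mm behind (+x of) the basket's middle, at the height of the spout's tube (250 mm); axes as the washer's.
- spout (a joint): swivel of the spout, a level 20 mm steel tube 250 mm above the bench, 147 mm from swivel axis to nozzle hinge. 0 rad: it points to the washer's -x, hinge right over the basket's middle. Positive: anticlockwise from above, the nozzle moving towards the washer's -y. Range -1.7 to 1.7, starts at 1.25 to 1.5; friction 0.25 N m, stays where it is left.
- nozzle (a joint): tilt of the nozzle on its level hinge at the spout's end, square to the tube. 0 rad: nozzle in line with the tube, pointing outward; positive tips it downward; 1.571 points it straight down. Range -0.2 to 2.2 (no stop at straight down); friction 0.08 N m, stays where it is left.
- nozzle_hinge (a point): middle of the nozzle's hinge, on the tube's axis at the spout's end; the hinge knuckle and the tube are 22 mm wide at most, with tops 261 mm above the bench at most.
- nozzle_tip (a point): mouth of the nozzle, 61 mm from the hinge. From 9 to 45 mm from the hinge the nozzle is a red round sleeve of 28 mm diameter (to pinch by its sides), then a brass end of 18 mm diameter.
- spanner: bystander: steel open-ended spanner 180 mm long lying on the bench; leave it alone.
- motor: bystander: brown and grey hoist motor, 240 mm long, 180 mm high, 7 kg, lying on its feet; leave it alone.
- squeeze: bystander: white squeeze bottle with red cap, 60 mm diameter, 170 mm high, standing; leave it alone.
There are look-alikes about, which are no part of the job. Leave any blue look-alike of the ring2 alone.

How it is judged:
On the way, in this order (a step that is already met when the one before it is completed fails the run):
1. every ring and every bush that is there lies in the basket (x of ring0 in the frame of basket_floor between -0.107 and 0.107 m and y of ring0 in the frame of basket_floor between -0.132 and 0.132 m and z of ring0 in the frame of basket_floor between -0.01 and 0.078 m and x of ring1 in the frame of basket_floor between -0.107 and 0.107 m and y of ring1 in the frame of basket_floor between -0.132 and 0.132 m and z of ring1 in the frame of basket_floor between -0.01 and 0.078 m and x of ring2 in the frame of basket_floor between -0.107 and 0.107 m and y of ring2 in the frame of basket_floor between -0.132 and 0.132 m and z of ring2 in the frame of basket_floor between -0.01 and 0.078 m and x of bush0 in the frame of basket_floor between -0.107 and 0.107 m and y of bush0 in the frame of basket_floor between -0.132 and 0.132 m and z of bush0 in the frame of basket_floor between -0.01 and 0.078 m and x of bush1 in the frame of basket_floor between -0.107 and 0.107 m and y of bush1 in the frame of basket_floor between -0.132 and 0.132 m and z of bush1 in the frame of basket_floor between -0.01 and 0.078 m and x of bush2 in the frame of basket_floor between -0.107 and 0.107 m and y of bush2 in the frame of basket_floor between -0.132 and 0.132 m and z of bush2 in the frame of basket_floor between -0.01 and 0.078 m and x of bush3 in the frame of basket_floor between -0.107 and 0.107 m and y of bush3 in the frame of basket_floor between -0.132 and 0.132 m and z of bush3 in the frame of basket_floor between -0.01 and 0.078 m), for 0.3 s.
2. the spout's nozzle is over the middle of the basket, pointing straight down (horizontal distance between nozzle_tip and basket_floor below 0.03 m and value of joint nozzle between 1.401 and 1.741 rad), for 0.3 s.
At the end, for the whole second after the job is handed in: every ring and bush present lies at rest inside the wire basket, its origin below the basket's rim; the nozzle's mouth is within 30 mm (seen from above) of the basket's middle and the nozzle is within 0.17 rad of straight down; nothing is held (all of step 1 and all of step 2 and linear speed of each of ring0, ring1, ring2, bush0, bush1, bush2, bush3 below 0.05 m/s); the robot touches nothing.
It fails at once if the spanner, the bottle or the motor is moved by more than 30 mm (distance of any of spanner, squeeze, motor from where it was at the start of the episode above 0.03 m).
Of ring0, ring1, ring2 only 2 to 3 are there at a start; the rules pass over those that are not, and their reading is None.
Of bush0, bush1, bush2, bush3 only 2 to 4 are there at a start; the rules pass over those that are not, and their reading is None.
At some moment in a run one of bush0, bush1, bush2, bush3 may be knocked a few centimetres aside while the robot is not near it.
Once in a run the grip may slacken for a moment while it holds something.
It also fails if it takes over 210 s, if anything falls off the work surface, if the arm or the gripper's body presses on something with over 40 N, if the wrist force passes 120 N, or if a joint passes its speed limit or range.

## Working session

There is one attempt and no reset: what is moved stays moved. The work goes in short steps, Python scripts to look and compute and a tool call to move; the robot and the scene stay as the last step left them, time stands still between calls to the robot, and variables do not carry over. Pictures are saved under pics/ and viewed, at most 14 in all, crops included, and the job is handed in when it is done.

Besides the shell and the picture viewer there is one more tool, called after "Emit:" as name([rows], argument=value, ...), one row to a line, values as JSON. carry_out: Moves the arm, as the interface text tells. Its arguments: {"type":"object","properties":{"targets":{"type":"array","items":{"type":"array","items":{"type":"number"}}},"jaw":{"type":"number"},"grip_force":{"type":"number"}},"required":["targets"]}

```bash
ls; mkdir -p pics; cat > h.py <<'E'
import numpy as np, cv2
from workcell import arm
from scipy.spatial.transform import Rotation as R
def grab(n):
    s=arm.observe(); f=arm.grab_frame(n)
    if 'pose' in f: T=np.array(f['pose'])
    else:
        W=np.eye(4); W[:3,3]=s['eef_pos']; r=np.array(s['eef_rot'])
        W[:3,:3]=R.from_euler('xyz',r).as_matrix() if r.size==3 else r
        T=W@np.array(f['tool_from_camera'])
    d=f['depth'].astype(float); K=np.array(f['camera_matrix'])
    v,u=np.mgrid[:d.shape[0],:d.shape[1]]
    P=np.stack([(u-K[0,2])/K[0,0]*d,(v-K[1,2])/K[1,1]*d,d],-1)@T[:3,:3].T+T[:3,3]
    P[d==0]=np.nan
    return f['frame'],P,K,T
def save(n,im): cv2.imwrite('pics/'+n+'.png',im[...,::-1])
E
python3 - <<'E'
from h import *
for n in ['scene','top']:
    im,P,K,T=grab(n); save(n+'0',im); np.savez(n+'0.npz',im=im,P=P,K=K,T=T); print(n,T[:3,3],K[0,0])
print(arm.observe())
E
```

```text
pics
scene [1.01018435 0.81320103 0.79401097] 411.3718322058669
top [0.25980114 0.02180565 1.44748699] 448.239169920506
{'clock': 0.1, 'q': array([-1.19653602,  0.61581433, -0.01262261,  1.42475947,  0.0080987 ,
        1.10340461, -0.0403921 ]), 'qvel': array([ 3.89232683e-05, -2.50831705e-03, -9.61808173e-04, -4.71231713e-03,
       -7.39011952e-05,  1.44260605e-03, -8.59462510e-04]), 'joint_efforts': array([ 1.40620657e-03, -4.70376062e+01,  2.60474179e-01, -1.71567446e+01,
        1.00819260e-02,  5.86688824e-03, -8.10881517e-06]), 'eef_pos': array([0.25329122, 0.59786105, 0.23025238]), 'eef_rot': array([-3.13925705e+00,  2.48786135e-05,  2.74091029e+00]), 'contact_force': array([-0.20673229,  0.39470918,  0.37390557]), 'ft_torque': array([-0.04295232,  0.00741243, -0.06265248]), 'finger_force': 0.0, 'finger_gap': 0.08515991433957158}
```

View pics/scene0.png

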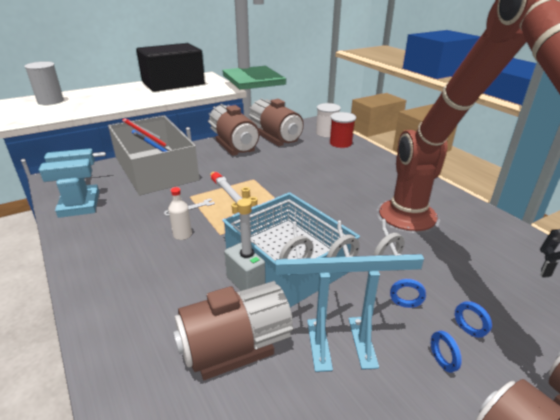

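View pics/top0.png

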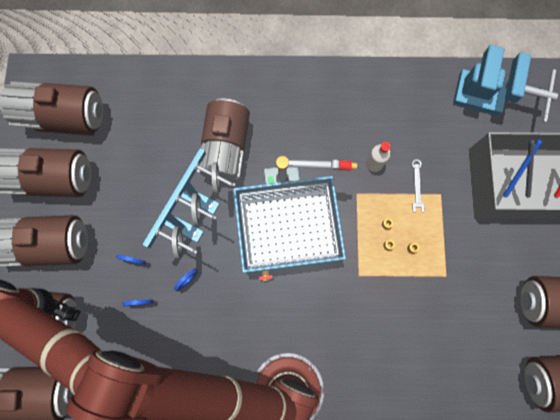

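The scene view shows 3 grey rings on the rack at about (297,250), (345,245) and (392,243), with the blue look-alikes on the bench. The top view shows bushes at (388,224), (389,245) and (414,248), and the basket at (290,225). The column is at (283,162), with the spout running right to the nozzle at (347,165). The rack runs from (203,150) to (148,245), with rings at about (213,178), (199,208) and (178,240).

```bash
cat > m.py <<'E'
from h import *
def load(n): z=np.load(n+'.npz'); return z['im'],z['P'],z['K'],z['T']
im,P,K,T=load('top0'); si,SP,SK,ST=load('scene0')
def hsv(i): return cv2.cvtColor(i,cv2.COLOR_RGB2HSV).astype(int)
def box(m,P):
    p=P[m]; r=cv2.minAreaRect(p[:,:2].astype(np.float32)); print(len(p),'rect',np.round(r[0],4),np.round(r[1],4),round(r[2],2),'z',np.round(np.nanpercentile(p[:,2],[5,50,95]),4)); return r
def reg(i,a,b,c,d): m=np.zeros(i.shape[:2],bool); m[b:d,a:c]=1; return m
H=hsv(im); blue=(H[...,0]>90)&(H[...,0]<112)&(H[...,1]>80)
print('tub rim'); m=reg(im,225,170,355,280)&blue&(abs(P[...,2]-.12)<.008); box(m,P)
print('rail'); m=reg(im,130,130,225,260)&(abs(P[...,2]-.251)<.006)&blue; box(m,P)
print('card'); m=reg(im,350,185,450,280)&(P[...,2]<.01)&(H[...,1]>70); box(m,P)
print('bushes top')
for x,y in [(388,224),(389,245),(414,248)]:
    m=reg(im,x-9,y-9,x+10,y+10)&(P[...,2]>.03); box(m,P)
print('ring tops');
g=(H[...,1]<60)
for x,y in [(213,178),(199,208),(178,240)]:
    m=reg(im,x-14,y-22,x+16,y+22)&(P[...,2]>.19)&g
    p=P[m]; print(len(p),p.mean(0),p[:,2].max()); box(m,P)
print('spout'); m=reg(im,295,150,362,180)&(P[...,2]>.2); box(m,P)
m=reg(im,325,150,362,180)&(P[...,2]>.2)&((H[...,0]<8)|(H[...,0]>170))&(H[...,1]>120); print('red');box(m,P)
m=reg(im,273,153,293,172)&(P[...,2]>.2); print('col');box(m,P)
# scene view
h=hsv(si)
print('SCENE rail'); b=(h[...,0]>90)&(h[...,0]<112)&(h[...,1]>80)
m=b&(abs(SP[...,2]-.25)<.006)&(abs(SP[...,0]-.6)<.3)&reg(si,270,240,430,290); box(m,SP)
print('rim'); m=b&(abs(SP[...,2]-.12)<.006)&reg(si,215,180,365,280); box(m,SP)
print('rings'); 
for x,y in [(297,250),(345,245),(392,243)]:
    m=reg(si,x-20,y-20,x+20,y+14)&(h[...,1]<60)&(SP[...,2]>.18); p=SP[m]; print(len(p),p.mean(0),np.percentile(p[:,2],99)); box(m,SP)
E
python3 m.py
```

```text
tub rim
720 rect [0.4971 0.0013] [0.2578 0.3065] 7.96 z [0.1181 0.1232 0.1272]
rail
348 rect [0.5457 0.3178] [0.0182 0.3073] 62.32 z [0.2462 0.2507 0.2551]
card
6720 rect [ 0.486  -0.3668] [0.284  0.2746] 89.84 z [-0.0039  0.0012  0.0062]
bushes top
55 rect [ 0.5154 -0.3196] [0.027  0.0319] 3.19 z [0.0318 0.0364 0.0412]
57 rect [ 0.446  -0.3207] [0.0294 0.0293] 89.04 z [0.0315 0.0362 0.0403]
56 rect [ 0.4377 -0.3979] [0.0297 0.0298] 63.48 z [0.0313 0.0361 0.0404]
ring tops
295 [0.60653893 0.21163751 0.23963424] 0.26604192308003083
295 rect [0.6113 0.2135] [0.0866 0.1214] 88.63 z [0.1933 0.2444 0.2612]
321 [0.51463982 0.25353645 0.24012608] 0.2659577446608701
321 rect [0.5237 0.2425] [0.0948 0.0872] 11.76 z [0.1944 0.245  0.2619]
358 [0.42161702 0.30330054 0.23748831] 0.2667748236049974
358 rect [0.4293 0.2861] [0.0892 0.0913] 25.16 z [0.1933 0.2442 0.2611]
spout
489 rect [ 0.6378 -0.0997] [0.0265 0.1704] 0.2 z [0.2478 0.2579 0.2629]
red
113 rect [ 0.638  -0.1534] [0.0245 0.0355] 3.88 z [0.2521 0.2587 0.2633]
col
192 rect [0.6408 0.0157] [0.0447 0.0336] 88.93 z [0.238  0.2627 0.2676]
SCENE rail
1035 rect [0.5479 0.3198] [0.0193 0.3059] 62.47 z [0.2448 0.2515 0.2538]
rim
506 rect [0.4993 0.0054] [0.2556 0.3053] 8.0 z [0.1146 0.1213 0.1253]
rings
540 [0.60899362 0.21699375 0.23982389] 0.262798841738126
540 rect [0.6107 0.2148] [0.1175 0.0761] 56.99 z [0.2027 0.2446 0.2609]
504 [0.51635155 0.2645179  0.24123416] 0.2627938115078435
504 rect [0.5149 0.2608] [0.1065 0.0588] 36.28 z [0.2077 0.2448 0.2614]
487 [0.42463272 0.31146762 0.24181224] 0.26259451732505107
487 rect [0.4239 0.3088] [0.1131 0.0591] 35.76 z [0.2099 0.2449 0.2615]
```

```bash
cat >> m.py <<'E'
print('=====')
a=np.radians(62.4); X=np.array([np.cos(a),np.sin(a)]);Y=np.array([-X[1],X[0]]); O=np.array([.5465,.3188])
for nm,i,p_,hh in [('top',im,P,H),('scene',si,SP,h)]:
    q=(p_[...,:2]-O)@np.stack([X,Y],1)
    for yc in (-.105,0,.105):
        m=(hh[...,1]<60)&(p_[...,2]>.249)&(p_[...,2]<.27)&(abs(q[...,1]-yc)<.04)&(abs(q[...,0]+.067)<.025)
        s=q[m]; print(nm,yc,m.sum(),'along hook',np.percentile(s[:,0],[5,50,95]).round(4),'y',s[:,1].mean().round(4),'z',np.percentile(p_[m][:,2],98).round(4))
E
python3 m.py | sed -n '/=====/,$p'
```

```text
=====
top -0.105 94 along hook [-0.0824 -0.0704 -0.0528] y -0.1037 z 0.2648
top 0 111 along hook [-0.0808 -0.0659 -0.0502] y 0.0012 z 0.2648
top 0.105 115 along hook [-0.0832 -0.0676 -0.0514] y 0.1055 z 0.2636
scene -0.105 163 along hook [-0.0737 -0.0601 -0.0488] y -0.1076 z 0.263
scene 0 162 along hook [-0.0712 -0.0561 -0.0448] y -0.0032 z 0.263
scene 0.105 151 along hook [-0.0736 -0.059  -0.048 ] y 0.1012 z 0.263
```

Emit:
carry_out([
  [0,0,0.035,-0.04],
  [0,0,0.035,-0.04],
  [0,0,0.03,0],
  [0.019,-0.032,0,0],
  [0.019,-0.032,0,0],
  [0.019,-0.032,0,0],
  [0.019,-0.032,0,0],
  [0.019,-0.032,0,0],
  [0.019,-0.032,0,0],
  [0.019,-0.032,0,0],
  [0.019,-0.032,0,0],
  [0.02,-0.031,0,0],
], jaw=0, grip_force=100)

```text
clock: 1.3
eef_pos: [0.4258, 0.3098, 0.3309]
eef_rot: [-3.141, -0.0, 2.661]
contact_force: [0.6, 0.2, 0.8]
finger_gap: 0.0427
finger_force: 0.0
```

```bash
cat > w.py <<'E'
from h import *
import sys
s=arm.observe(); print(s['clock'],s['eef_pos'].round(4),s['eef_rot'].round(4),s['finger_gap'].round(4))
im,P,K,T=grab('wrist'); save(sys.argv[1],im); np.savez(sys.argv[1]+'.npz',im=im,P=P,K=K,T=T)
E
cat > rr.py <<'E'
# ring tops from wrist depth, in rack axes
from h import *
import sys
z=np.load(sys.argv[1]+'.npz'); P=z['P']; h=cv2.cvtColor(z['im'],cv2.COLOR_RGB2HSV)
a=np.radians(62.4); X=np.array([np.cos(a),np.sin(a)]);Y=np.array([-X[1],X[0]]); O=np.array([.5465,.3188])
q=(P[...,:2]-O)@np.stack([X,Y],1)
for yc in (-.105,0,.105):
    m=(P[...,2]>.252)&(P[...,2]<.27)&(abs(q[...,1]-yc)<.03)&(abs(q[...,0]+.065)<.022)
    if m.sum()<20: continue
    s=q[m]; r=np.array([np.median(s[:,0]),s[:,1].mean()]); print(yc,m.sum(),np.percentile(s[:,0],[5,50,95]).round(4),s[:,1].mean().round(4),np.percentile(P[m][:,2],98).round(4),'world',(O+r[0]*X+r[1]*Y).round(4))
m=(P[...,2]>.243)&(P[...,2]<.258)&(abs(q[...,0])<.02)
if m.sum()>30: print('rail',cv2.minAreaRect(P[m][:,:2].astype(np.float32)))
E
python3 w.py w1; python3 rr.py w1
```

```text
Traceback (most recent call last):
  File "w.py", line 3, in <module>
    s=arm.observe(); print(s['clock'],s['eef_pos'].round(4),s['eef_rot'].round(4),s['finger_gap'].round(4))
                                                                                  ^^^^^^^^^^^^^^^^^^^^^
AttributeError: 'float' object has no attribute 'round'
Traceback (most recent call last):
  File "rr.py", line 4, in <module>
    z=np.load(sys.argv[1]+'.npz'); P=z['P']; h=cv2.cvtColor(z['im'],cv2.COLOR_RGB2HSV)
FileNotFoundError: [Errno 2] No such file or directory: 'w1.npz'
```

```bash
sed -i "s/s\['finger_gap'\].round(4)/s['finger_gap']/" w.py
python3 w.py w1; python3 rr.py w1
```

```text
1.3 [0.4258 0.3098 0.3309] [-3.1406e+00 -5.0000e-04  2.6609e+00] 0.042668991933490066
0 741 [-0.0753 -0.0628 -0.0489] 0.0044 0.2614 world [0.5135 0.2652]
0.105 996 [-0.0776 -0.0651 -0.0511] 0.108 0.2615 world [0.4206 0.3111]
rail ((0.4588117003440857, 0.35856300592422485), (0.02862471528351307, 0.11926796287298203), 62.416500091552734)
```

View pics/w1.png

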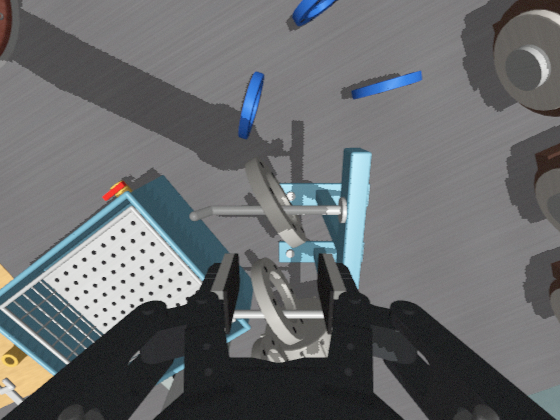

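The wrist view shows the jaws astride the near ring at (275,300), with the middle ring at (275,205). Both rings look turned about the vertical relative to their hooks, so I'll measure that angle.

```bash
cat > ry.py <<'E'
from h import *
import sys
z=np.load(sys.argv[1]+'.npz'); P=z['P']
a=np.radians(62.4); X=np.array([np.cos(a),np.sin(a)]);Y=np.array([-X[1],X[0]]); O=np.array([.5465,.3188])
q=(P[...,:2]-O)@np.stack([X,Y],1)
for yc in (-.105,0,.105):
  for zl,zh in ((.247,.264),(.225,.237),(.195,.215)):
    m=(P[...,2]>zl)&(P[...,2]<zh)&(abs(q[...,1]-yc)<.05)&(abs(q[...,0]+.065)<.035)
    if m.sum()<60: continue
    p=P[m][:,:2]; c=p.mean(0); w,v=np.linalg.eigh(np.cov((p-c).T)); ax=v[:,0]*np.sign(v[:,0]@X)
    rect=cv2.minAreaRect(p.astype(np.float32))
    print(yc,zl,m.sum(),c.round(4),'axis deg',np.degrees(np.arctan2(ax[1],ax[0])).round(1),np.sqrt(w).round(4),np.round(rect[0],4),np.round(rect[1],4),rect[2])
E
python3 ry.py w1; python3 ry.py top0; python3 ry.py scene0
```

```text
-0.105 0.195 181 [0.5715 0.2145] axis deg 113.1 [0.0027 0.007 ] [0.5749 0.2156] [0.0277 0.0106] 27.240360260009766
0 0.247 979 [0.5114 0.2656] axis deg 95.3 [0.0038 0.0163] [0.516  0.2646] [0.0644 0.013 ] 3.309309720993042
0 0.225 254 [0.4987 0.2666] axis deg 96.6 [0.0031 0.0319] [0.516  0.2681] [0.0872 0.0116] 8.533211708068848
0 0.195 287 [0.5137 0.2671] axis deg 91.7 [0.0035 0.031 ] [0.5163 0.2644] [0.0882 0.0127] 3.4979257583618164
0.105 0.247 1252 [0.4196 0.3117] axis deg 94.0 [0.0037 0.0174] [0.4228 0.3112] [0.0653 0.0129] 3.503103256225586
0.105 0.225 173 [0.4005 0.3125] axis deg 96.5 [0.0034 0.0308] [0.4227 0.3121] [0.0868 0.0117] 4.558624744415283
0.105 0.195 168 [0.4238 0.3157] axis deg 92.9 [0.002  0.0306] [0.4225 0.3144] [0.0886 0.0106] 6.573746204376221
-0.105 0.247 103 [0.6044 0.2091] axis deg 93.5 [0.0039 0.0188] [0.6088 0.2068] [0.0699 0.0204] 5.122193336486816
0 0.247 118 [0.5149 0.2609] axis deg 94.8 [0.0048 0.0186] [0.5162 0.262 ] [0.062  0.0328] 27.064056396484375
0.105 0.247 131 [0.4212 0.3073] axis deg 96.9 [0.0064 0.0176] [0.4213 0.3074] [0.0599 0.0371] 32.90361404418945
-0.105 0.247 185 [0.6136 0.2151] axis deg 90.4 [0.0036 0.0169] [0.6106 0.2125] [0.0636 0.0153] 5.259057521820068
-0.105 0.225 73 [0.6176 0.2168] axis deg 91.5 [0.0029 0.0342] [0.6093 0.2164] [0.0131 0.086 ] 88.4288101196289
-0.105 0.195 69 [0.5795 0.2131] axis deg 72.3 [0.0027 0.0068] [0.5775 0.2115] [0.0257 0.011 ] 2.662613868713379
0 0.247 182 [0.5234 0.2667] axis deg 90.9 [0.0039 0.017 ] [0.5176 0.2661] [0.0661 0.0174] 2.7791690826416016
0 0.225 74 [0.5247 0.2673] axis deg 91.5 [0.0032 0.0353] [0.5184 0.2642] [0.0873 0.013 ] 3.526604652404785
0.105 0.247 166 [0.4302 0.3132] axis deg 89.9 [0.0038 0.0165] [0.4255 0.3115] [0.064  0.0132] 1.7458161115646362
0.105 0.225 70 [0.4334 0.3139] axis deg 91.5 [0.0034 0.0351] [0.4242 0.312 ] [0.0885 0.0124] 1.3195194005966187
```

Emit:
carry_out([
  [-0.002,0.002,0,0.135],
  [0,0,0,0.135],
  [0,0,0,0.135],
  [0,0,0,0.135],
  [0,0,-0.03,0],
  [0,0,-0.03,0],
  [0,0,-0.015,0],
  [0,0,-0.008,0],
  [0,0,0,0],
], jaw=0)

```text
clock: 2.25
eef_pos: [0.423, 0.3131, 0.2472]
eef_rot: [-3.14, -0.002, -3.082]
contact_force: [-0.0, 0.5, 0.4]
finger_gap: 0.0425
finger_force: 0.0
```

Emit:
carry_out([
  [0,0,0,0],
  [0,0,0,0],
  [0,0,0,0],
  [0,0,0,0],
  [0,0,0,0],
  [0,0,0,0],
], jaw=-1, grip_force=100)

```text
clock: 2.85
eef_pos: [0.4245, 0.3131, 0.2497]
eef_rot: [3.141, 0.002, -3.083]
contact_force: [-0.8, -3.5, 6.2]
finger_gap: 0.0091
finger_force: 100.2
```

Emit:
carry_out([
  [0,0,0.006,0],
  [0,0,0.006,0],
  [0,0,0.007,0],
  [0,0,0.007,0],
  [0,0,0,0],
])

```text
clock: 3.35
eef_pos: [0.4241, 0.3141, 0.2754]
eef_rot: [3.14, 0.002, -3.082]
contact_force: [-1.1, -0.7, -3.0]
finger_gap: 0.0087
finger_force: 99.1
```

```bash
python3 w.py w2; python3 ry.py w2
```

```text
3.35 [0.4241 0.3141 0.2754] [ 3.1400e+00  2.0000e-03 -3.0822e+00] 0.008683412102746044
0 0.225 187 [0.4752 0.2628] axis deg -7.8 [0.0016 0.0038] [0.4779 0.2623] [0.0122 0.0111] 89.35005187988281
0 0.195 202 [0.4782 0.265 ] axis deg 116.0 [0.0029 0.0069] [0.4826 0.2666] [0.0267 0.0112] 28.31803321838379
0.105 0.247 364 [0.3816 0.3125] axis deg 3.2 [0.0018 0.0035] [0.3818 0.3126] [0.0073 0.012 ] 5.524880409240723
```

View pics/w2.png

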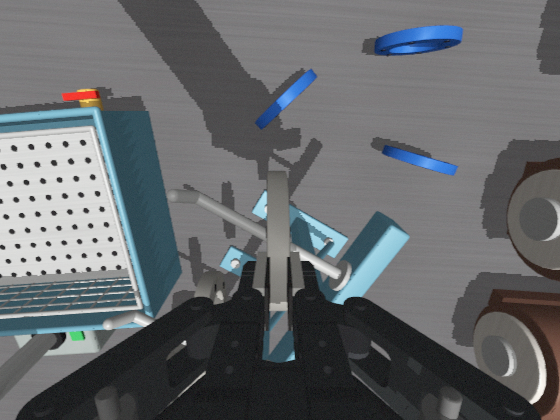

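The ring is held and lifted, with the hook passing through its hole. Next I take it out along the hook.

Emit:
carry_out([
  [-0.0115,-0.022,0,0],
  [-0.0115,-0.022,0,0],
  [-0.0115,-0.022,0,0],
  [-0.0115,-0.022,0,0],
  [0,-0.006,0.01,0],
  [0.02,-0.027,0,0],
  [0.022,-0.027,0,0],
  [0.022,-0.027,0,0],
  [0.022,-0.027,0,0],
  [0.022,-0.026,0,0],
  [0,0,0,0],
])

```text
clock: 4.5
eef_pos: [0.4894, 0.0799, 0.2846]
eef_rot: [-3.137, 0.004, -3.091]
contact_force: [-1.4, -0.5, -3.6]
finger_gap: 0.0093
finger_force: 96.3
```

```bash
cat > t.py <<'E'
from h import *
import sys
for n in sys.argv[2:]:
    im,P,K,T=grab(n); save(n+sys.argv[1],im); np.savez(n+sys.argv[1]+'.npz',im=im,P=P,K=K,T=T)
E
python3 t.py 1 scene; python3 - <<'E'
from h import *
z=np.load('scene1.npz'); P=z['P'];h=cv2.cvtColor(z['im'],cv2.COLOR_RGB2HSV)
s=arm.observe(); e=s['eef_pos']; print(e,s['finger_gap'])
m=(abs(P[...,0]-e[0])<.06)&(abs(P[...,1]-e[1])<.02)&(P[...,2]>.15)&(P[...,2]<e[2]+.02)&(h[...,1]<60)
p=P[m]; print(len(p),p.mean(0),p.min(0),p.max(0))
E
```

```text
[0.48741688 0.08302502 0.28434377] 0.008581929042808774
566 [0.49312954 0.0842963  0.25663447] [0.44350198 0.06377067 0.20760666] [0.53421547 0.09983571 0.30424731]
```

Emit:
carry_out([
  [0,0.004,-0.04,0],
  [0,0,-0.04,0],
  [0,0,-0.04,0],
  [0,0,-0.03,0],
  [0,0,-0.012,0],
  [0,0,-0.008,0],
  [0,0,0,0],
  [0,0,0,0],
])

```text
clock: 5.35
eef_pos: [0.4864, 0.0902, 0.1151]
eef_rot: [3.141, 0.002, -3.082]
contact_force: [0.7, -0.2, -3.8]
finger_gap: 0.0084
finger_force: 101.9
```

Emit:
carry_out([
  [0,0,0,0],
  [0,0,0,0],
  [0,0,0,0],
  [0,0,0.03,0],
  [0,0,0.045,0],
  [0,0,0.045,0],
  [0,0,0.045,0],
  [0,0,0.02,0],
], jaw=-0.3)

```text
clock: 6.15
eef_pos: [0.4875, 0.0897, 0.3045]
eef_rot: [3.14, 0.009, -3.083]
contact_force: [0.1, 0.8, -0.4]
finger_gap: 0.03
finger_force: 0.0
```

```bash
python3 t.py 2 top scene; python3 ry.py top2;  python3 ry.py scene2; python3 - <<'E'
from h import *
a=cv2.imread('pics/top2.png')[130:310,130:460]; b=cv2.imread('pics/scene2.png')[170:300,180:440]
cv2.imwrite('pics/c2.png',np.vstack([cv2.resize(a,(660,360)),cv2.resize(b,(480,240)).copy() if 0 else cv2.copyMakeBorder(cv2.resize(b,(460,230)),0,0,0,200,0)]))
print(arm.observe()['eef_pos'],arm.observe()['finger_gap'])
E
```

```text
-0.105 0.247 104 [0.6049 0.2099] axis deg 96.6 [0.0059 0.0181] [0.6059 0.2107] [0.0625 0.0347] 29.138240814208984
0 0.247 116 [0.514  0.2597] axis deg 94.9 [0.0057 0.0176] [0.5169 0.2519] [0.0649 0.0336] 6.298089504241943
-0.105 0.247 190 [0.6136 0.2155] axis deg 90.2 [0.004  0.0167] [0.6096 0.2209] [0.0648 0.0301] 5.196809768676758
-0.105 0.225 76 [0.6169 0.2168] axis deg 91.9 [0.0028 0.0346] [0.6101 0.2159] [0.0128 0.087 ] 89.25321960449219
-0.105 0.195 70 [0.5793 0.2135] axis deg 72.7 [0.0029 0.007 ] [0.5785 0.2129] [0.0129 0.0253] 61.724910736083984
0 0.247 178 [0.5232 0.2665] axis deg 90.6 [0.004  0.0168] [0.5186 0.2675] [0.064  0.0228] 6.390971660614014
0 0.225 70 [0.5256 0.2674] axis deg 91.8 [0.0032 0.0348] [0.5191 0.2644] [0.0858 0.0121] 2.7607669830322266
[0.48764551 0.08979828 0.30352224] 0.029929671762693223
```

View pics/c2.png

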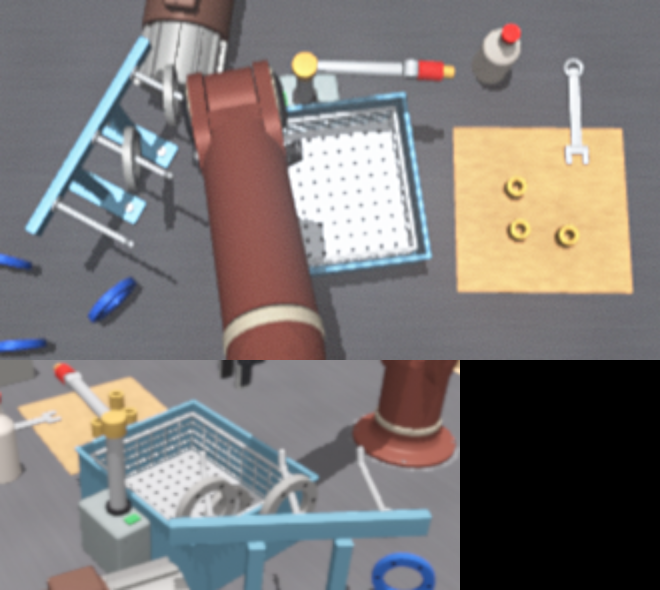

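Emit:
carry_out([
  [0.006,0.035,0.01,0],
  [0.006,0.035,0,0],
  [0.006,0.035,0,0],
  [0.006,0.035,0,0],
  [0.006,0.035,0,0],
  [0,0,0,0],
  [0,0,-0.03,0],
  [0,0,-0.025,0],
  [0,0,-0.011,0],
  [0,0,0,0],
], jaw=0)

```text
clock: 7.25
eef_pos: [0.5152, 0.2632, 0.2419]
eef_rot: [-3.139, -0.002, -3.083]
contact_force: [0.1, -0.5, 0.9]
finger_gap: 0.0428
finger_force: 0.0
```

Emit:
carry_out([
  [0,0,0,0],
  [0,0,0,0],
  [0,0,0,0],
  [0,0,0,0],
  [0,0,0,0],
  [0,0,0,0],
], jaw=-1)

```text
clock: 7.85
eef_pos: [0.5164, 0.264, 0.2447]
eef_rot: [3.142, 0.002, -3.083]
contact_force: [-0.3, -2.8, 5.7]
finger_gap: 0.0094
finger_force: 99.2
```

Emit:
carry_out([
  [0,0,0.006,0],
  [0,0,0.006,0],
  [0,0,0.007,0],
  [0,0,0.007,0],
  [0,0,0,0],
])

```text
clock: 8.35
eef_pos: [0.5161, 0.265, 0.2705]
eef_rot: [3.14, 0.002, -3.082]
contact_force: [0.1, -0.4, -3.9]
finger_gap: 0.0094
finger_force: 98.1
```

Emit:
carry_out([
  [-0.0115,-0.022,0,0],
  [-0.0115,-0.022,0,0],
  [-0.0115,-0.022,0,0],
  [-0.0115,-0.022,0,0],
  [0,-0.006,0.015,0],
  [0.005,-0.03,0,0],
  [0.005,-0.03,0,0],
  [0.005,-0.03,0,0],
  [0.006,-0.03,0,0],
  [0.005,-0.03,0,0],
  [0,-0.02,0,0],
  [0,0,0,0],
])

```text
clock: 9.55
eef_pos: [0.4954, -0.0041, 0.2843]
eef_rot: [-3.139, -0.0, -3.09]
contact_force: [0.3, -0.4, -3.3]
finger_gap: 0.0094
finger_force: 98.3
```

```bash
python3 w.py w3
```

```text
9.55 [ 0.4954 -0.0041  0.2843] [-3.1387e+00 -4.0000e-04 -3.0897e+00] 0.009394514310803834
```

View pics/w3.png

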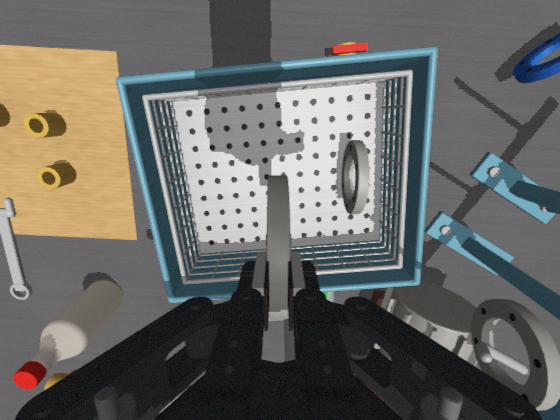

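Ring 1 stands in the basket at (355,178), and ring 2 hangs below the gripper over the free middle, so I lower it there.

Emit:
carry_out([
  [0,0,-0.04,0],
  [0,0,-0.04,0],
  [0,0,-0.04,0],
  [0,0,-0.032,0],
  [0,0,-0.012,0],
  [0,0,-0.008,0],
  [0,0,0,0],
  [0,0,0,0],
])

```text
clock: 10.4
eef_pos: [0.4964, 0.0011, 0.113]
eef_rot: [3.141, 0.002, -3.082]
contact_force: [1.4, 0.5, -3.0]
finger_gap: 0.0092
finger_force: 98.2
```

Emit:
carry_out([
  [0,0,0,0],
  [0,0,0,0],
  [0,0,0,0],
  [0,0,0.03,0],
  [0,0,0.045,0],
  [0,0,0.045,0],
  [0,0,0.045,0],
  [0,0,0.04,0],
], jaw=-0.3)

```text
clock: 11.2
eef_pos: [0.4957, 0.0004, 0.3205]
eef_rot: [-3.142, 0.003, -3.083]
contact_force: [0.3, 0.4, -1.2]
finger_gap: 0.0299
finger_force: 0.0
```

Emit:
carry_out([
  [0.018,0.032,0,0],
  [0.018,0.032,0,0],
  [0.018,0.032,0,0],
  [0.018,0.032,0,0],
  [0.018,0.032,0,0],
  [0.018,0.032,0,0],
  [0.004,0.024,0,0],
  [0,0,0,0],
  [0,0,0,0],
], jaw=0)

```text
clock: 12.1
eef_pos: [0.6074, 0.2164, 0.3173]
eef_rot: [-3.141, -0.0, -3.082]
contact_force: [-0.6, -0.8, -0.5]
finger_gap: 0.0424
finger_force: 0.0
```

```bash
python3 w.py w4; python3 ry.py w4; python3 t.py 4 scene; python3 ry.py scene4
```

```text
12.1 [0.6074 0.2164 0.3173] [-3.1407e+00 -2.0000e-04 -3.0816e+00] 0.04239078852931619
-0.105 0.247 1238 [0.6038 0.2127] axis deg 93.4 [0.0035 0.0175] [0.6085 0.213 ] [0.0651 0.0127] 3.340153455734253
-0.105 0.225 121 [0.5672 0.2106] axis deg 4.0 [0.0013 0.0034] [0.5674 0.2105] [0.005  0.0113] 7.47258996963501
-0.105 0.247 188 [0.6139 0.2155] axis deg 91.2 [0.0038 0.0167] [0.6107 0.2162] [0.0637 0.0206] 3.1515212059020996
-0.105 0.225 72 [0.6168 0.2169] axis deg 92.0 [0.0027 0.035 ] [0.6099 0.2152] [0.0861 0.0119] 1.3233089447021484
-0.105 0.195 69 [0.5796 0.2136] axis deg 73.0 [0.0027 0.0068] [0.5791 0.2136] [0.0118 0.0254] 60.66034698486328
```

Emit:
carry_out([
  [0.002,-0.002,-0.02,0],
  [0,0,-0.025,0],
  [0,0,-0.015,0],
  [0,0,-0.01,0],
  [0,0,0,0],
])

```text
clock: 12.7
eef_pos: [0.609, 0.2129, 0.2463]
eef_rot: [-3.14, -0.002, -3.084]
contact_force: [-0.3, 0.1, -0.8]
finger_gap: 0.0427
finger_force: 0.0
```

Emit:
carry_out([
  [0,0,0,0],
  [0,0,0,0],
  [0,0,0,0],
  [0,0,0,0],
  [0,0,0,0],
  [0,0,0,0],
], jaw=-1)

```text
clock: 13.3
eef_pos: [0.6106, 0.2138, 0.2491]
eef_rot: [-3.141, 0.003, -3.083]
contact_force: [0.2, -1.7, 6.1]
finger_gap: 0.0088
finger_force: 100.8
```

Emit:
carry_out([
  [0,0,0.006,0],
  [0,0,0.006,0],
  [0,0,0.007,0],
  [0,0,0.007,0],
  [0,0,0,0],
])

```text
clock: 13.8
eef_pos: [0.6102, 0.2149, 0.2746]
eef_rot: [3.141, 0.002, -3.082]
contact_force: [-0.1, 0.4, -2.2]
finger_gap: 0.009
finger_force: 99.9
```

Emit:
carry_out([
  [-0.0115,-0.022,0,0],
  [-0.0115,-0.022,0,0],
  [-0.0115,-0.022,0,0],
  [-0.0115,-0.022,0,0],
  [0,-0.006,0.015,0],
  [-0.021,-0.025,0,0],
  [-0.021,-0.025,0,0],
  [-0.021,-0.025,0,0],
  [0,0,0,0],
  [0,0,0,0],
])

```text
clock: 14.8
eef_pos: [0.5005, 0.045, 0.2887]
eef_rot: [3.141, 0.001, -3.084]
contact_force: [0.2, 0.7, -2.7]
finger_gap: 0.0088
finger_force: 99.8
```

```bash
python3 w.py w5
```

```text
14.8 [0.5005 0.045  0.2887] [ 3.1411e+00  1.0000e-03 -3.0840e+00] 0.008809191703322708
```

View pics/w5.png

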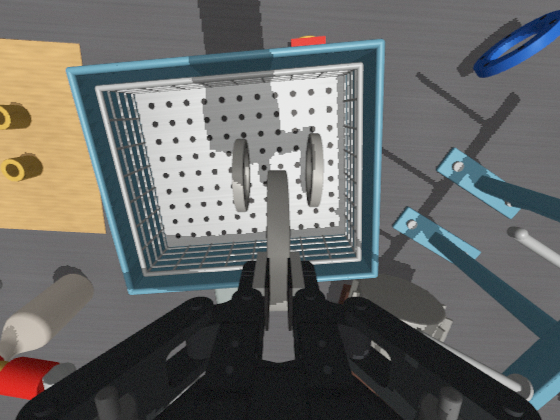

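Rings 1 and 2 stand at (314,170) and (241,175), leaving a clear slot between them. I lower the third ring into it.

Emit:
carry_out([
  [0,0.001,-0.04,0],
  [0,0,-0.04,0],
  [0,0,-0.04,0],
  [0,0,-0.032,0],
  [0,0,-0.012,0],
  [0,0,-0.008,0],
  [0,0,0,0],
  [0,0,0,0],
])

```text
clock: 15.65
eef_pos: [0.5017, 0.0471, 0.1169]
eef_rot: [3.141, 0.002, -3.082]
contact_force: [-0.3, 0.6, -2.4]
finger_gap: 0.0086
finger_force: 99.8
```

Emit:
carry_out([
  [0,0,0,0],
  [0,0,0,0],
  [0,0,0,0],
  [0,0,0.03,0],
  [0,0,0.045,0],
  [0,0,0.045,0],
  [0,0,0.045,0],
  [0,0,0.04,0],
], jaw=-0.4)

```text
clock: 16.45
eef_pos: [0.5006, 0.0463, 0.3244]
eef_rot: [3.141, 0.003, -3.083]
contact_force: [0.5, 1.1, -0.1]
finger_gap: 0.0255
finger_force: 0.0
```

Emit:
carry_out([
  [0,-0.04,0,0],
  [0,-0.04,0,0],
  [0,-0.04,0,0],
  [0,-0.04,0,0],
  [0,-0.04,0,0],
  [0,-0.04,0,0],
  [0,-0.04,-0.02,0],
  [0,-0.04,-0.02,0],
  [0,0,-0.03,0],
  [0,0,0,0],
], jaw=0.25)

```text
clock: 17.45
eef_pos: [0.4977, -0.2734, 0.2477]
eef_rot: [3.137, -0.008, -3.085]
contact_force: [0.1, 1.4, -0.2]
finger_gap: 0.054
finger_force: 0.0
```

```bash
cat > b.py <<'E'
from h import *
import sys
from scipy import ndimage as N
z=np.load(sys.argv[1]+'.npz'); P=z['P']; h=cv2.cvtColor(z['im'],cv2.COLOR_RGB2HSV).astype(int)
m=(P[...,2]>.025)&(P[...,2]<.05)&(P[...,0]>.34)&(P[...,0]<.65)&(P[...,1]<-.2)&(P[...,1]>-.53)&(h[...,0]>12)&(h[...,0]<35)&(h[...,1]>90)
l,n=N.label(m)
for i in range(1,n+1):
    k=l==i
    if k.sum()<25: continue
    p=P[k]; c,r=cv2.minEnclosingCircle(p[:,:2].astype(np.float32)); print(k.sum(),'px',np.argwhere(k).mean(0).round()[::-1],np.round(c,4),round(r,4),p[:,2].mean().round(4))
E
python3 w.py w6; python3 b.py w6; python3 t.py 6 top scene; python3 b.py top6
```

```text
17.45 [ 0.4977 -0.2734  0.2477] [ 3.1371 -0.0076 -3.0853] 0.05397429096199424
470 px [208. 124.] [ 0.434 -0.358] 0.0159 0.035
493 px [175. 126.] [ 0.4383 -0.3966] 0.0159 0.0348
387 px [241. 193.] [ 0.5166 -0.3176] 0.016 0.0347
```

View pics/top6.png

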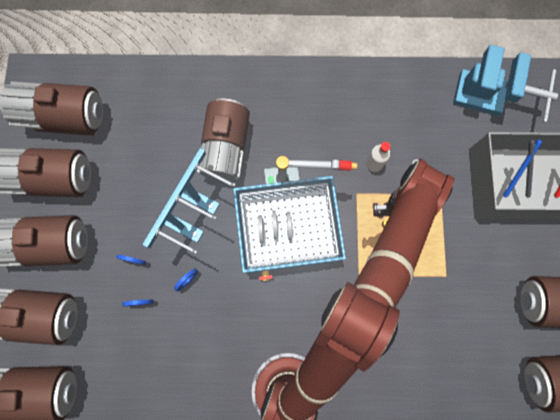

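The three rings stand in the basket at (262,227), (276,223) and (290,225). One bush was knocked aside, and both views now give bushes at (0.517,-0.318), (0.434,-0.358) and (0.438,-0.397). I start with the lone one.

Emit:
carry_out([
  [0.0095,-0.022,-0.03,0],
  [0.0095,-0.022,-0.03,0],
  [0,0,-0.045,0],
  [0,0,-0.045,0],
  [0,0,-0.04,0],
  [0,0,-0.03,0],
  [0,0,-0.01,0],
  [0,0,-0.005,0],
  [0,0,0,0],
])

```text
clock: 18.5
eef_pos: [0.5211, -0.3178, 0.0178]
eef_rot: [-3.14, 0.003, -3.081]
contact_force: [-0.2, -0.2, -0.6]
finger_gap: 0.0533
finger_force: 0.0
```

Emit:
carry_out([
  [0,0,0,0],
  [0,0,0,0],
  [0,0,0,0],
  [0,0,0,0],
  [0,0,0,0],
], jaw=-1)

```text
clock: 19.0
eef_pos: [0.5211, -0.3185, 0.0191]
eef_rot: [-3.139, 0.004, -3.082]
contact_force: [-1.8, 0.5, 6.5]
finger_gap: 0.0287
finger_force: 98.3
```

Emit:
carry_out([
  [0,0,0.04,0],
  [0,0,0.045,0],
  [0,0,0.045,0],
  [0,0,0.045,0],
  [0,0,0.04,0],
  [0,0,0,0],
])

```text
clock: 19.6
eef_pos: [0.5227, -0.32, 0.2394]
eef_rot: [-3.133, 0.013, -3.082]
contact_force: [0.9, -0.0, -1.1]
finger_gap: 0.0288
finger_force: 99.3
```

Emit:
carry_out([
  [0,0.04,0,0],
  [0,0.04,0,0],
  [0,0.04,0,0],
  [0,0.04,0,0],
  [0,0.04,0,0],
  [0,0.035,0,0],
  [0,0,-0.04,0],
  [0,0,-0.04,0],
  [0,0,-0.045,0],
  [0,0,-0.03,0],
  [0,0,-0.014,0],
  [0,0,0,0],
])

```text
clock: 20.8
eef_pos: [0.5173, -0.0808, 0.06]
eef_rot: [3.139, -0.006, -3.081]
contact_force: [-1.0, 1.7, -1.9]
finger_gap: 0.0286
finger_force: 103.2
```

Emit:
carry_out([
  [0,0,0,0],
  [0,0,0,0],
  [0,0,0,0],
  [0,0,0.03,0],
  [0,0,0.045,0],
  [0,0,0.045,0],
  [0,0,0.045,0],
  [-0.01,-0.04,0,0.14],
  [-0.01,-0.04,0,0.14],
  [-0.01,-0.04,0,0.14],
  [-0.01,-0.04,0,0.14],
], jaw=0.1)

```text
clock: 21.9
eef_pos: [0.4792, -0.2447, 0.2292]
eef_rot: [-3.138, 0.001, -2.517]
contact_force: [1.3, -0.2, 0.6]
finger_gap: 0.0467
finger_force: 0.0
```

Emit:
carry_out([
  [-0.01,-0.03,0,0.14],
  [-0.01,-0.02,0,0.14],
  [-0.01,-0.02,0,0.14],
  [-0.01,-0.02,0,0.14],
  [-0.01,-0.02,0,0.14],
  [0,0,0,0.14],
  [0,0,0,0.14],
  [0,0,0,0],
], jaw=0.25)

```text
clock: 22.7
eef_pos: [0.4386, -0.3268, 0.2177]
eef_rot: [3.116, 0.004, -1.695]
contact_force: [-0.3, -0.7, -1.0]
finger_gap: 0.0536
finger_force: 0.0
```

```bash
python3 w.py w7; python3 b.py w7; python3 t.py 7 scene top; python3 b.py scene7;python3 b.py top7; python3 - <<'E'
from h import *
a=cv2.imread('pics/top7.png')[140:300,200:460]; b=cv2.imread('pics/w7.png')
cv2.imwrite('pics/c7.png',np.vstack([cv2.resize(a,(390,240)),cv2.resize(b,(390,290))]))
E
```

```text
22.7 [ 0.4386 -0.3268  0.2177] [ 3.1165  0.0043 -1.6946] 0.05362920115304761
493 px [266. 120.] [ 0.4382 -0.3974] 0.0158 0.0357
470 px [275. 155.] [ 0.4339 -0.3589] 0.0159 0.0353
102 px [249. 192.] [ 0.4388 -0.377 ] 0.0383 0.0338
53 px [401. 249.] [ 0.4332 -0.3602] 0.0163 0.0348
```

View pics/c7.png

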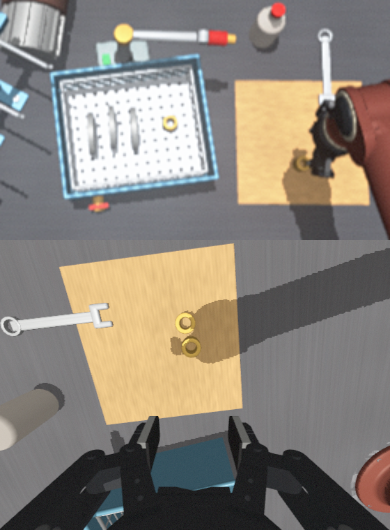

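The first bush stands in the basket. The jaws are turned across the line of the remaining pair, so I take the one at (0.434,-0.359).

Emit:
carry_out([
  [-0.004,-0.032,0,0],
  [0,0,0,0],
  [0,0,0,0],
])

```text
clock: 23.15
eef_pos: [0.4361, -0.3536, 0.2164]
eef_rot: [3.114, -0.013, -1.703]
contact_force: [0.4, 0.6, -0.5]
finger_gap: 0.0533
finger_force: 0.0
```

```bash
python3 w.py w8; python3 b.py w8
```

```text
23.15 [ 0.4361 -0.3536  0.2164] [ 3.1141 -0.0127 -1.7026] 0.05333709156849267
472 px [266. 148.] [ 0.438  -0.3975] 0.016 0.0355
457 px [275. 182.] [ 0.4337 -0.3589] 0.0159 0.035
```

```bash
python3 -c "
from h import *
print(arm.observe()['q'].round(3))"
```

```text
[ 1.324  0.852 -1.34   1.671  0.858  1.36   2.841]
```

Emit:
carry_out([
  [0,0,0,-0.14],
  [0,0,0,-0.14],
  [0,0,0,-0.14],
  [0,0,0,0],
  [0,0,0,0],
])

```text
clock: 23.7
eef_pos: [0.4366, -0.3526, 0.2166]
eef_rot: [3.116, -0.011, -2.116]
contact_force: [-0.1, -0.3, -0.1]
finger_gap: 0.053
finger_force: 0.0
```

```bash
python3 -c "
from h import *
s=arm.observe();print(s['q'].round(3),s['eef_pos'],s['eef_rot'])"
```

```text
[ 1.306  0.804 -1.251  1.666  0.789  1.301  2.488] [ 0.43656677 -0.35264729  0.21659172] [ 3.11647034 -0.01092745 -2.11649326]
```

Emit:
carry_out([
  [-0.003,-0.006,-0.03,0.12],
  [0,0,-0.045,0],
  [0,0,-0.045,0],
  [0,0,-0.035,0],
  [0,0,0,0],
  [0,0,0,0],
], jaw=0.1)

```text
clock: 24.3
eef_pos: [0.434, -0.3589, 0.0615]
eef_rot: [3.116, -0.008, -1.999]
contact_force: [0.1, -0.6, -0.7]
finger_gap: 0.0465
finger_force: 0.0
```

```bash
python3 -c "
from h import *
s=arm.observe();print(s['q'].round(3),s['eef_pos'],s['eef_rot'])"; python3 w.py w9; python3 b.py w9
```

```text
[ 1.257  0.998 -1.121  1.808  1.031  1.092  2.441] [ 0.43404186 -0.35889617  0.06149679] [ 3.11602309 -0.00801693 -1.99866866]
24.3 [ 0.434  -0.3589  0.0615] [ 3.116  -0.008  -1.9987] 0.04645232593098492
1676 px [244. 191.] [ 0.4383 -0.3974] 0.016 0.0349
1590 px [276. 241.] [ 0.4339 -0.3588] 0.0162 0.0343
```

Well centred over the bush, so I go down, grip and lift.

Emit:
carry_out([
  [0,0,-0.02,0],
  [0,0,-0.015,0],
  [0,0,-0.01,0],
  [0,0,0,0],
  [0,0,0,0],
])

```text
clock: 24.85
eef_pos: [0.4338, -0.3594, 0.0163]
eef_rot: [3.116, -0.009, -2.0]
contact_force: [-0.6, 0.2, 0.2]
finger_gap: 0.0471
finger_force: 0.0
```

Emit:
carry_out([
  [0,0,0,0],
  [0,0,0,0],
  [0,0,0,0],
  [0,0,0,0],
  [0,0,0,0],
], jaw=-1)

```text
clock: 25.35
eef_pos: [0.4342, -0.3594, 0.0171]
eef_rot: [3.118, -0.009, -2.0]
contact_force: [-0.8, 0.5, 6.1]
finger_gap: 0.0283
finger_force: 99.3
```

Emit:
carry_out([
  [0,0,0.04,0],
  [0,0,0.045,0],
  [0,0,0.045,0],
  [0,0,0.045,0],
  [0,0,0.04,0],
  [0,0,0,0],
])

```text
clock: 25.95
eef_pos: [0.4366, -0.359, 0.2368]
eef_rot: [3.127, -0.009, -2.0]
contact_force: [-0.7, 0.6, -2.5]
finger_gap: 0.0283
finger_force: 99.3
```

Emit:
carry_out([
  [0.003,0.039,0,-0.14],
  [0.003,0.039,0,-0.14],
  [0.003,0.039,0,-0.14],
  [0.003,0.039,0,-0.14],
  [0.003,0.039,0,-0.14],
  [0.003,0.039,0,-0.14],
  [0,0.039,0,-0.14],
  [0,0,-0.04,-0.1],
  [0,0,-0.04,0],
  [0,0,-0.045,0],
  [0,0,-0.03,0],
  [0,0,-0.014,0],
])

```text
clock: 27.15
eef_pos: [0.4485, -0.0862, 0.0584]
eef_rot: [3.114, -0.016, -3.079]
contact_force: [0.4, -0.8, -1.1]
finger_gap: 0.0284
finger_force: 99.2
```

Emit:
carry_out([
  [0,0,0,0],
])

```text
clock: 27.25
eef_pos: [0.4489, -0.0862, 0.0593]
eef_rot: [3.114, -0.015, -3.079]
contact_force: [-0.2, -0.1, -0.8]
finger_gap: 0.0286
finger_force: 99.2
```

Emit:
carry_out([
  [0,0,0,0],
  [0,0,0,0],
  [0,0,0,0],
  [0,0,0.03,0],
  [0,0,0.045,0],
  [0,0,0.045,0],
  [0,0,0.045,0],
  [0,-0.04,0,0],
  [0,-0.04,0,0],
  [0,-0.04,0,0],
  [0,-0.04,0,0],
  [0,-0.04,0,0],
], jaw=0.1)

```text
clock: 28.45
eef_pos: [0.4505, -0.2893, 0.2277]
eef_rot: [3.118, -0.009, -3.082]
contact_force: [0.7, -0.0, 0.4]
finger_gap: 0.0471
finger_force: 0.0
```

Emit:
carry_out([
  [-0.005,-0.04,0,0],
  [-0.005,-0.03,0,0],
  [-0.003,-0.025,0,0],
  [0,0,0,0],
  [0,0,0,0],
], jaw=0.25)

```text
clock: 28.95
eef_pos: [0.4376, -0.382, 0.2271]
eef_rot: [3.116, -0.009, -3.083]
contact_force: [0.9, 0.6, 0.2]
finger_gap: 0.0531
finger_force: 0.0
```

```bash
python3 w.py w10; python3 b.py w10; python3 t.py 10 scene top; python3 - <<'E'
from h import *
a=cv2.imread('pics/top10.png')[140:300,200:460]; b=cv2.imread('pics/w10.png')
cv2.imwrite('pics/c10.png',np.vstack([cv2.resize(a,(390,240)),cv2.resize(b,(390,290))]))
print(arm.observe()['q'].round(2))
E
```

```text
28.95 [ 0.4376 -0.382   0.2271] [ 3.1157 -0.0092 -3.0827] 0.05313980921353613
438 px [260. 185.] [ 0.4384 -0.3971] 0.016 0.035
[ 1.24  0.69 -0.97  1.6   0.58  1.19  1.77]
```

View pics/c10.png

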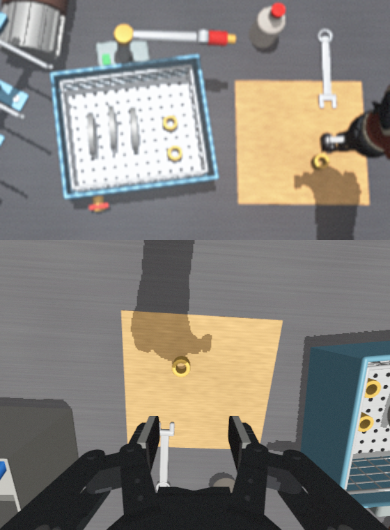

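Two bushes are in the basket. The last one is at (0.438,-0.397).

Emit:
carry_out([
  [0.001,-0.015,-0.03,0],
  [0,0,-0.045,0],
  [0,0,-0.045,0],
  [0,0,-0.04,0],
  [0,0,-0.03,0],
  [0,0,-0.015,0],
  [0,0,-0.005,0],
  [0,0,0,0],
  [0,0,0,0],
])

```text
clock: 30.0
eef_pos: [0.4407, -0.3967, 0.0185]
eef_rot: [3.117, -0.006, -3.08]
contact_force: [1.2, 0.9, 0.1]
finger_gap: 0.0537
finger_force: 0.0
```

Emit:
carry_out([
  [0,0,0,0],
  [0,0,0,0],
  [0,0,0,0],
  [0,0,0,0],
  [0,0,0,0],
], jaw=-1)

```text
clock: 30.5
eef_pos: [0.4403, -0.3973, 0.019]
eef_rot: [3.118, -0.007, -3.081]
contact_force: [-1.9, 0.7, 6.7]
finger_gap: 0.0286
finger_force: 98.2
```

Emit:
carry_out([
  [0,0,0.04,0],
  [0,0,0.045,0],
  [0,0,0.045,0],
  [0,0,0.045,0],
  [0,0,0.04,0],
  [0,0,0,0],
])

```text
clock: 31.1
eef_pos: [0.4429, -0.3967, 0.2386]
eef_rot: [3.123, 0.001, -3.08]
contact_force: [1.0, -0.4, -1.9]
finger_gap: 0.0292
finger_force: 99.4
```

Emit:
carry_out([
  [-0.002,0.04,0,0],
  [-0.002,0.04,0,0],
  [-0.002,0.04,0,0],
  [-0.002,0.04,0,0],
  [-0.002,0.04,0,0],
  [-0.002,0.04,0,0],
  [-0.002,0.04,0,0],
  [-0.002,0.04,0,0],
  [-0.002,0.04,0,0],
  [0,0,0,0],
  [0,0,0,0],
])

```text
clock: 32.2
eef_pos: [0.4206, -0.0357, 0.2315]
eef_rot: [3.117, -0.01, -3.077]
contact_force: [-0.0, -0.3, -2.1]
finger_gap: 0.0287
finger_force: 99.5
```

```bash
python3 w.py w11
```

```text
32.2 [ 0.4206 -0.0357  0.2315] [ 3.1166 -0.0099 -3.0771] 0.028654311148176827
```

View pics/w11.png

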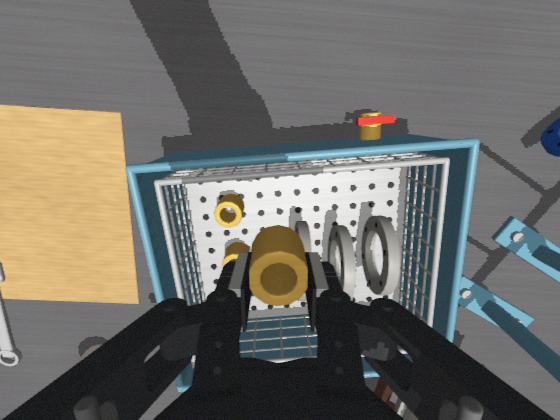

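Emit:
carry_out([
  [0.003,0,-0.04,0],
  [0,0,-0.045,0],
  [0,0,-0.045,0],
  [0,0,-0.03,0],
  [0,0,-0.006,0],
  [0,0,0,0],
])

```text
clock: 32.85
eef_pos: [0.4242, -0.0371, 0.0652]
eef_rot: [3.115, -0.011, -3.082]
contact_force: [-0.2, -0.5, -0.9]
finger_gap: 0.0285
finger_force: 99.6
```

Emit:
carry_out([
  [0,0,0,0],
  [0,0,0,0],
  [0,0,0,0],
  [0,0,0.03,0],
  [0,0,0.045,0],
  [0,0,0.045,0],
  [0,0,0.045,0],
  [0,0,0.045,0],
  [0,0,0.045,0],
  [0,0,0.04,0],
  [0,0,0,0],
], jaw=-0.15)

```text
clock: 33.95
eef_pos: [0.4271, -0.0348, 0.3662]
eef_rot: [3.118, 0.003, -3.081]
contact_force: [-0.4, 1.1, -0.3]
finger_gap: 0.0364
finger_force: 0.0
```

```bash
python3 w.py w12;python3 t.py 12 scene top; python3 - <<'E'
from h import *
a=cv2.imread('pics/top12.png')[140:300,220:380]; b=cv2.imread('pics/w12.png'); c=cv2.imread('pics/scene12.png')[150:300,180:380]
cv2.imwrite('pics/c12.png',np.vstack([np.hstack([cv2.resize(a,(300,300)),cv2.resize(c,(400,300))]),cv2.copyMakeBorder(cv2.resize(b,(390,290)),0,0,0,310,0)]))
for n in('top12','scene12'):
    z=np.load(n+'.npz');P=z['P'];h=cv2.cvtColor(z['im'],cv2.COLOR_RGB2HSV).astype(int)
    for nm,m in (('tube',(P[...,2]>.238)&(P[...,2]<.268)&(abs(P[...,0]-.637)<.03)&(P[...,1]<-.02)&(P[...,1]>-.11)),
      ('red',(P[...,2]>.225)&(P[...,2]<.275)&(abs(P[...,0]-.637)<.04)&(P[...,1]<-.1)&(P[...,1]>-.22)&((h[...,0]<8)|(h[...,0]>170))&(h[...,1]>120)),
      ('all',(P[...,2]>.225)&(P[...,2]<.275)&(abs(P[...,0]-.637)<.04)&(P[...,1]<-.1)&(P[...,1]>-.25))):
        p=P[m]
        if len(p): v=np.linalg.eigh(np.cov(p[:,:2].T))[1][:,1]; v=v*-np.sign(v[1]); print(n,nm,len(p),p.mean(0).round(4),p.min(0).round(4),p.max(0).round(4),np.degrees(np.arctan2(v[1],v[0])).round(1))
E
```

```text
33.95 [ 0.4271 -0.0348  0.3662] [ 3.1183e+00  2.9000e-03 -3.0805e+00] 0.03639521287446295
top12 tube 233 [ 0.6388 -0.0649  0.2575] [ 0.6292 -0.1092  0.2396] [ 0.6503 -0.02    0.2646] -91.7
top12 red 112 [ 0.637  -0.1523  0.2587] [ 0.6264 -0.1707  0.2497] [ 0.6505 -0.1358  0.2666] -86.0
top12 all 268 [ 0.6366 -0.1421  0.2567] [ 0.6248 -0.1852  0.2419] [ 0.6512 -0.1001  0.269 ] -91.1
scene12 tube 155 [ 0.6451 -0.063   0.2579] [ 0.6337 -0.1098  0.2461] [ 0.6528 -0.0201  0.2635] -90.3
scene12 red 57 [ 0.6464 -0.1504  0.2579] [ 0.634  -0.1724  0.2471] [ 0.6544 -0.1302  0.2643] -93.0
scene12 all 143 [ 0.6448 -0.1353  0.2572] [ 0.6285 -0.1837  0.2409] [ 0.6544 -0.1007  0.2643] -88.9
```

View pics/c12.png

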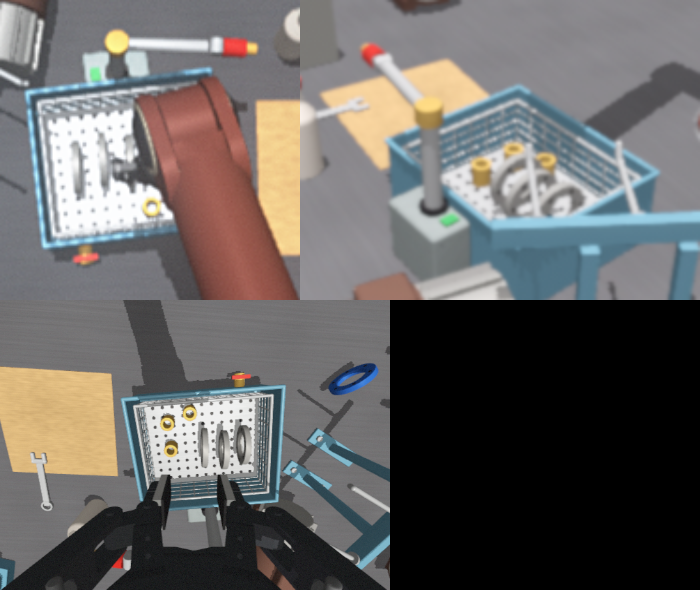

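Three rings and three bushes are all in the basket. The spout tube lies along -91° in the world (joint about 1.41), with the sleeve centre near (0.640,-0.151,0.25). I move above the sleeve and turn the jaws across it.

Emit:
carry_out([
  [0.019,-0.01,0,-0.137],
  [0.019,-0.01,0,-0.137],
  [0.019,-0.01,0,-0.137],
  [0.019,-0.01,0,-0.137],
  [0.019,-0.01,0,-0.137],
  [0.019,-0.01,0,-0.137],
  [0.019,-0.01,0,-0.137],
  [0.02,-0.011,0,-0.137],
  [0.02,-0.011,0,-0.137],
  [0.02,-0.011,0,-0.137],
  [0.02,-0.011,0,-0.137],
  [0,0,0,-0.13],
], jaw=0.2, grip_force=40)

```text
clock: 35.3
eef_pos: [0.6382, -0.1521, 0.3566]
eef_rot: [3.121, -0.009, 1.559]
contact_force: [-0.5, 0.4, -0.5]
finger_gap: 0.0511
finger_force: 0.0
```

Emit:
carry_out([
  [0,0,0,0],
  [0,0,0,0],
])

```text
clock: 35.5
eef_pos: [0.6367, -0.1497, 0.3593]
eef_rot: [3.118, -0.009, 1.57]
contact_force: [0.0, 0.6, -0.3]
finger_gap: 0.0511
finger_force: 0.0
```

```bash
cat > sp.py <<'E'
from h import *
import sys
z=np.load(sys.argv[1]+'.npz');P=z['P'];h=cv2.cvtColor(z['im'],cv2.COLOR_RGB2HSV).astype(int)
m=(P[...,2]>.2)&(P[...,2]<.275)&((h[...,0]<8)|(h[...,0]>172))&(h[...,1]>150)&(P[...,0]>.4)&(abs(P[...,1])<.25)
p=P[m]
if len(p)>20:
    v=np.linalg.eigh(np.cov(p[:,:2].T))[1][:,1]; r=cv2.minAreaRect(p[:,:2].astype(np.float32)); print(len(p),p.mean(0).round(4),'ztop',np.percentile(p[:,2],98).round(4),np.degrees(np.arctan2(v[1],v[0])).round(1),np.round(r[0],4),np.round(r[1],4),r[2])
E
python3 w.py w13; python3 sp.py w13; python3 -c "
from h import *
print(arm.observe()['q'].round(2))"
```

```text
35.5 [ 0.6367 -0.1497  0.3593] [ 3.1184 -0.0093  1.5697] 0.05105078829670075
1112 [ 0.6393 -0.1492  0.2584] ztop 0.2628 87.4 [ 0.6396 -0.1505] [0.0359 0.0261] 88.92086791992188
[ 0.51  0.59 -0.59  1.19  0.31  1.42 -0.04]
```

View pics/w13.png

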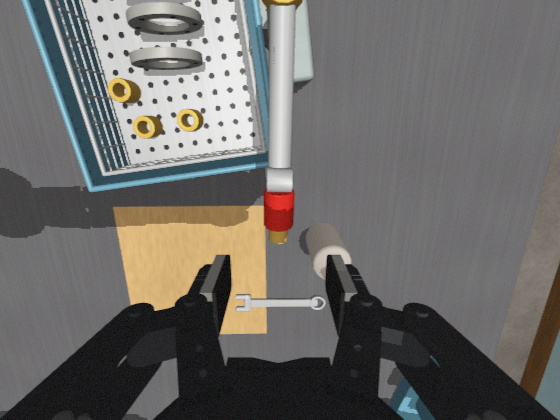

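The wrist view shows the red sleeve at (279,210), pointing straight at the jaws. The bottle at (328,252) stands lower and clear. I go down and pinch.

Emit:
carry_out([
  [0.003,0,-0.03,0],
  [0,0,-0.04,0],
  [0,0,-0.03,0],
  [0,0,-0.02,0],
  [0,0,-0.006,0],
  [0,0,0,0],
  [0,0,0,0],
])

```text
clock: 36.25
eef_pos: [0.6411, -0.1502, 0.2363]
eef_rot: [3.113, -0.009, 1.566]
contact_force: [-0.2, 0.4, 0.4]
finger_gap: 0.051
finger_force: 0.0
```

Emit:
carry_out([
  [0,0,0,0],
  [0,0,0,0],
  [0,0,0,0],
  [0,0,0,0],
  [0,0,0,0],
], jaw=-1, grip_force=40)

```text
clock: 36.75
eef_pos: [0.641, -0.1503, 0.2362]
eef_rot: [3.113, -0.009, 1.566]
contact_force: [-0.8, -1.5, 4.8]
finger_gap: 0.0264
finger_force: 40.1
```

```bash
python3 - <<'E'
from h import *
s=arm.observe(); print(s['eef_pos'],s['eef_rot'],s['finger_gap'])
# swing rows about the axis: 12 equal steps of yaw
A=np.array([.6436,.0240]); r=s['eef_pos'][:2]-A; t0=np.arctan2(r[1],r[0])%(2*np.pi); R0=np.linalg.norm(r)
t1=np.radians(188); print(R0,np.degrees(t0)); n=14; t=np.linspace(t0,t1,n+1)
p=A+np.linspace(R0,.174,n+1)[:,None]*np.stack([np.cos(t),np.sin(t)],1); print(np.diff(p,axis=0).round(4).tolist(),(t1-t0)/n)
E
```

```text
[ 0.6409736  -0.15025488  0.23617201] [ 3.11304835 -0.00876825  1.56551316] 0.026429683936509796
0.17427466749667997 269.1364939525585
[[-0.0176, 0.0012], [-0.0174, 0.0029], [-0.017, 0.0047], [-0.0164, 0.0064], [-0.0157, 0.008], [-0.0148, 0.0095], [-0.0138, 0.011], [-0.0126, 0.0123], [-0.0113, 0.0135], [-0.0098, 0.0146], [-0.0083, 0.0155], [-0.0067, 0.0163], [-0.005, 0.0169], [-0.0033, 0.0173]] -0.10114992592832957
```

Emit:
carry_out([
  [-0.0176,0.0012,0,-0.101],
  [-0.0174,0.003,0,-0.101],
  [-0.017,0.0047,0,-0.101],
  [-0.0164,0.0064,0,-0.101],
  [-0.0157,0.008,0,-0.101],
  [-0.0148,0.0095,0,-0.101],
  [-0.0138,0.011,0,-0.101],
  [0,0,0,0],
])

```text
clock: 37.55
eef_pos: [0.5277, -0.1062, 0.236]
eef_rot: [3.112, -0.01, 0.858]
contact_force: [2.1, -1.0, 2.7]
finger_gap: 0.0266
finger_force: 40.7
```

Emit:
carry_out([
  [-0.0126,0.0123,0,-0.101],
  [-0.0113,0.0135,0,-0.101],
  [-0.0098,0.0146,0,-0.101],
  [-0.0083,0.0155,0,-0.101],
  [-0.0067,0.0163,0,-0.101],
  [-0.005,0.017,0,-0.101],
  [-0.0033,0.0173,0,-0.101],
  [0,0,0,0],
  [0,0,0,0],
])

```text
clock: 38.45
eef_pos: [0.4719, -0.0011, 0.2358]
eef_rot: [3.114, -0.011, 0.152]
contact_force: [-1.6, -1.5, 8.1]
finger_gap: 0.0262
finger_force: 41.1
```

```bash
python3 t.py 14 top scene; python3 - <<'E'
from h import *
s=arm.observe(); A=np.array([.6436,.0240]); r=s['eef_pos'][:2]-A; print(s['eef_pos'],s['eef_rot'],np.linalg.norm(r),np.degrees(np.arctan2(r[1],r[0]))%360, s['contact_force'],s['finger_gap'])
c=np.array([.498,.0035]); d=-np.array([np.cos(np.radians(8)),np.sin(np.radians(8))]); h=A+.147*d; print('hinge',h)
E
python3 sp.py scene14
```

```text
[ 0.47187053 -0.0011587   0.23578636] [ 3.11411514 -0.0105045   0.15161816] 0.17356258140718253 188.33465080463282 [-2.17962585 -1.14094584  8.64499723] 0.026636658928789875
hinge [0.49803059 0.00354155]
25 [0.4804 0.0024 0.26  ] ztop 0.2646 68.8 [ 0.4793 -0.0022] [0.0323 0.0134] 57.832305908203125
```

Emit:
carry_out([
  [0.0004,0.0001,-0.0046,0],
  [0.0012,0.0002,-0.0045,0],
  [0.002,0.0003,-0.0042,0],
  [0.0026,0.0004,-0.0038,0],
  [0.0033,0.0004,-0.0033,0],
  [0.0037,0.0005,-0.0026,0],
  [0.0042,0.0006,-0.002,0],
  [0.0044,0.0006,-0.0012,0],
  [0.0045,0.0006,-0.0004,0],
  [0,0,0,0],
  [0,0,0,0],
], grip_force=30)

```text
clock: 39.65
eef_pos: [0.4902, 0.0002, 0.2077]
eef_rot: [3.113, 0.008, 0.148]
contact_force: [-14.6, -4.3, 15.6]
finger_gap: 0.0267
finger_force: 61.6
```

```bash
cat > nz.py <<'E'
from h import *
import sys
s=arm.observe(); print(s['eef_pos'],s['eef_rot'],s['contact_force'],s['finger_gap'])
for n in sys.argv[1:]:
    z=np.load(n+'.npz');P=z['P'];h=cv2.cvtColor(z['im'],cv2.COLOR_RGB2HSV).astype(int)
    g=(abs(P[...,0]-.498)<.08)&(abs(P[...,1]-.0035)<.06)&(P[...,2]<.27)
    for nm,m in (('red',g&(P[...,2]>.15)&((h[...,0]<8)|(h[...,0]>172))&(h[...,1]>150)),('brass',g&(P[...,2]>.15)&(h[...,0]>12)&(h[...,0]<30)&(h[...,1]>110))):
        p=P[m]; print(n,nm,len(p),p.mean(0).round(4) if len(p) else '',np.percentile(p,[3,97],axis=0).round(4).tolist() if len(p) else '')
E
python3 t.py 15 scene top; python3 nz.py scene15 top15
```

```text
[4.90238179e-01 2.33542791e-04 2.07725702e-01] [3.11315438 0.0081065  0.14827459] [-14.97976489  -4.37662127  15.65801059] 0.02668357344642001
scene15 red 8 [0.4983 0.002  0.2306] [[0.4896, -0.0135, 0.2172], [0.5033, 0.0099, 0.2379]]
scene15 brass 0  
top15 red 0  
top15 brass 0
```

Emit:
carry_out([
  [0,0,0,0],
  [0,0,0,0],
  [0,0,0,0],
], jaw=0.05)

```text
clock: 40.05
eef_pos: [0.4974, 0.0039, 0.2077]
eef_rot: [3.116, -0.009, 0.153]
contact_force: [-0.4, 1.7, 0.4]
finger_gap: 0.0448
finger_force: 0.0
```

```bash
python3 t.py 16 scene top; python3 nz.py scene16 top16; python3 - <<'E'
from h import *
c=cv2.imread('pics/scene16.png')[110:290,180:380]
cv2.imwrite('pics/c16.png',cv2.resize(c,None,fx=3,fy=3,interpolation=cv2.INTER_CUBIC))
E
```

```text
[0.49730141 0.00389725 0.20776104] [ 3.11579894 -0.00878937  0.15294875] [0.18493981 0.09927962 0.31846226] 0.0447124127131772
scene16 red 7 [0.4989 0.0101 0.2359] [[0.4955, 0.0066, 0.2295], [0.5024, 0.014, 0.24]]
scene16 brass 0  
top16 red 0  
top16 brass 0
```

View pics/c16.png

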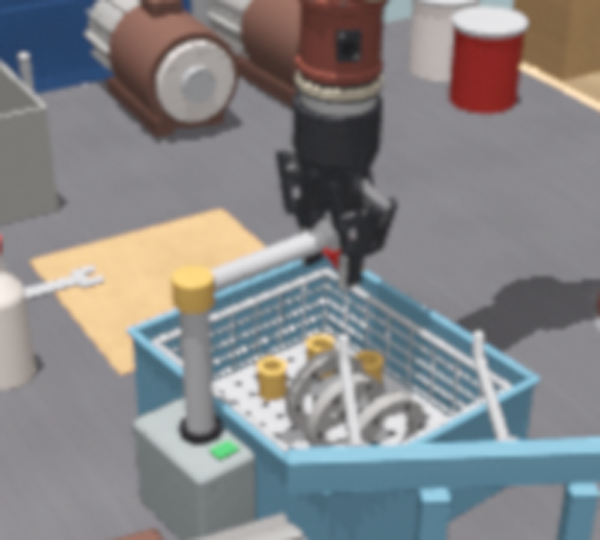

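The gripper hides the nozzle, so I lift straight off and measure it numerically.

Emit:
carry_out([
  [0,0,0.02,0],
  [0,0,0.04,0],
  [0,0,0.04,0],
  [-0.03,0,0.03,0],
  [-0.04,0,0,0],
  [-0.04,0,0,0],
  [0,0,0,0],
])

```text
clock: 40.85
eef_pos: [0.382, 0.0038, 0.3379]
eef_rot: [3.114, -0.005, 0.153]
contact_force: [0.3, 0.3, 0.3]
finger_gap: 0.0446
finger_force: 0.0
```

```bash
cat > nz.py <<'E'
from h import *
import sys
s=arm.observe(); print(s['eef_pos'],s['contact_force'])
c=np.radians(188); d=np.array([np.cos(c),np.sin(c)]); n=np.array([-d[1],d[0]]); H=np.array([.498,.0035])
for nm in sys.argv[1:]:
    z=np.load(nm+'.npz');P=z['P'];h=cv2.cvtColor(z['im'],cv2.COLOR_RGB2HSV).astype(int)
    q=P[...,:2]-H; a=q@d; b=q@n; S=np.stack([a,b,P[...,2]],-1)
    g=(abs(a)<.08)&(abs(b)<.06)&(P[...,2]<.28)
    for k,m in (('red',g&(P[...,2]>.15)&((h[...,0]<10)|(h[...,0]>170))&(h[...,1]>130)),('brass',g&(P[...,2]>.16)&(h[...,0]>12)&(h[...,0]<32)&(h[...,1]>100)),('tube',(a>-.12)&(a<-.012)&(abs(b)<.04)&(P[...,2]>.235)&(P[...,2]<.27))):
        p=S[m]
        if len(p)<8: print(nm,k,len(p)); continue
        print(nm,k,len(p),p.mean(0).round(4),np.percentile(p,[3,97],axis=0).round(4).tolist())
        if k!='tube':
            u=p-p.mean(0); w,v=np.linalg.eigh(np.cov(u.T)); print('   main axis (out,side,z)',v[:,2].round(3),np.sqrt(w).round(4))
        else: print('   slope side/out',np.polyfit(p[:,0],p[:,1],1).round(4))
E
python3 t.py 17 scene top wrist; python3 nz.py scene17 top17 wrist17
```

```text
[0.38785039 0.00374658 0.33847377] [0.03924014 0.22636322 0.73280139]
scene17 red 78 [ 0.0103 -0.0099  0.2306] [[-0.0036, -0.0144, 0.2137], [0.0244, -0.0011, 0.2452]]
   main axis (out,side,z) [-0.539  0.033  0.842] [0.0027 0.0069 0.0098]
scene17 brass 5
scene17 tube 276 [-0.0675 -0.0051  0.2561] [[-0.1165, -0.0101, 0.2454], [-0.0154, 0.0035, 0.2622]]
   slope side/out [ 0.0011 -0.005 ]
top17 red 0
top17 brass 0
top17 tube 277 [-0.0655  0.0018  0.2582] [[-0.1166, -0.0072, 0.2509], [-0.0153, 0.0113, 0.2636]]
   slope side/out [0.0001 0.0018]
wrist17 red 1002 [ 0.0214 -0.0015  0.2381] [[0.0093, -0.0125, 0.2211], [0.034, 0.0109, 0.2491]]
   main axis (out,side,z) [-0.608  0.044  0.793] [0.0028 0.0072 0.0108]
wrist17 brass 64 [ 0.0378 -0.0008  0.2079] [[0.0352, -0.007, 0.2044], [0.0404, 0.0057, 0.2116]]
   main axis (out,side,z) [0.126 0.973 0.195] [0.001  0.0022 0.004 ]
wrist17 tube 1474 [-2.770e-02 -2.000e-04  2.578e-01] [[-0.0417, -0.009, 0.2515], [-0.0131, 0.0094, 0.2608]]
   slope side/out [-0.0037 -0.0003]
```

The spout is exactly in line with the washer's axis (side slope about 0). The nozzle is only about 55° down, so I'll push it the rest of the way with closed fingers from the front.

Emit:
carry_out([
  [0.001,-0.015,0,0],
  [0,0,-0.04,0],
  [0,0,-0.04,0],
  [0,0,-0.04,0],
  [0,0,-0.015,0],
  [0,0,0,0],
  [0,0,0,0],
], jaw=-1)

```text
clock: 41.7
eef_pos: [0.3895, -0.0111, 0.2032]
eef_rot: [3.116, -0.01, 0.152]
contact_force: [0.8, -0.2, 0.5]
finger_gap: -0.0
finger_force: 0.0
```

Emit:
carry_out([
  [0.0198,0.0028,0,0],
  [0.0198,0.0028,0,0],
  [0.0099,0.0014,0,0],
  [0.0099,0.0014,0,0],
  [0.0099,0.0014,0,0],
  [0.008,0.001,0,0],
  [0,0,0,0],
  [0,0,0,0],
])

```text
clock: 42.5
eef_pos: [0.4626, -0.0007, 0.2019]
eef_rot: [3.116, -0.003, 0.152]
contact_force: [-4.0, -0.1, -3.1]
finger_gap: -0.0003
finger_force: 2.0
```

```bash
python3 t.py 18 scene wrist; python3 nz.py scene18 wrist18; python3 - <<'E'
from h import *
c=np.radians(188); d=np.array([np.cos(c),np.sin(c)]); q=arm.observe()['eef_pos'][:2]-np.array([.498,.0035]); print('out',q@d,'side',q@np.array([-d[1],d[0]]))
E
```

```text
[ 0.46391472 -0.00064326  0.20264731] [-4.72106097  0.63139569 -2.6018614 ]
scene18 red 94 [ 0.0009 -0.0089  0.2269] [[-0.009, -0.0146, 0.2101], [0.0133, -0.0002, 0.2422]]
   main axis (out,side,z) [-0.212  0.013  0.977] [0.0028 0.007  0.0102]
scene18 brass 10 [ 0.0087 -0.0044  0.1993] [[0.0048, -0.0078, 0.1939], [0.013, 0.0021, 0.2026]]
   main axis (out,side,z) [ 0.193 -0.795  0.576] [0.0015 0.0031 0.0042]
scene18 tube 277 [-0.0676 -0.005   0.256 ] [[-0.1169, -0.0098, 0.2458], [-0.015, 0.0041, 0.2624]]
   slope side/out [-0.0026 -0.0052]
wrist18 red 108 [ 0.0029 -0.0112  0.2395] [[-0.0026, -0.0133, 0.2143], [0.0217, 0.0067, 0.2551]]
   main axis (out,side,z) [0.37  0.31  0.876] [0.0029 0.0057 0.0109]
wrist18 brass 12 [ 0.0248 -0.0049  0.2571] [[0.0195, -0.0463, 0.2261], [0.0376, 0.0292, 0.272]]
   main axis (out,side,z) [ 0.103  0.994 -0.039] [0.0053 0.0149 0.0246]
wrist18 tube 14355 [-0.0461 -0.0004  0.258 ] [[-0.0719, -0.0091, 0.2521], [-0.0146, 0.0087, 0.2607]]
   slope side/out [-0.0009 -0.0004]
out 0.03433019466747332 side -0.0006408156760107191
```

Emit:
carry_out([
  [0.005,0.0007,0,0],
  [0.004,0.0005,0,0],
  [0,0,0,0],
  [0,0,0,0],
])

```text
clock: 43.0
eef_pos: [0.4729, 0.0005, 0.2029]
eef_rot: [3.115, -0.006, 0.151]
contact_force: [-6.4, -0.1, -2.6]
finger_gap: -0.0002
finger_force: 2.4
```

```bash
python3 t.py 19 scene; python3 nz.py scene19; python3 - <<'E'
from h import *
c=np.radians(188); d=np.array([np.cos(c),np.sin(c)]); q=arm.observe()['eef_pos'][:2]-np.array([.498,.0035]); print('out',q@d,'side',q@np.array([-d[1],d[0]]))
E
```

```text
[4.72949907e-01 4.55298495e-04 2.02904969e-01] [-5.7558622  -0.6710866  -2.00305436]
scene19 red 95 [-0.0077 -0.0077  0.2262] [[-0.014, -0.0145, 0.2106], [0.0021, 0.0032, 0.2421]]
   main axis (out,side,z) [ 0.137 -0.123  0.983] [0.0027 0.0063 0.0101]
scene19 brass 15 [-0.0062 -0.0054  0.2007] [[-0.01, -0.0084, 0.1954], [-0.0005, 0.0001, 0.2049]]
   main axis (out,side,z) [ 0.637 -0.656  0.405] [0.0016 0.0032 0.0038]
scene19 tube 283 [-0.0673 -0.0051  0.2559] [[-0.1176, -0.0106, 0.2448], [-0.014, 0.0047, 0.2625]]
   slope side/out [-0.0037 -0.0053]
out 0.025230047796133144 side -0.0004712284466779539
```

Emit:
carry_out([
  [-0.02,-0.003,0,0],
  [-0.04,-0.005,0,0],
  [-0.02,-0.002,0,0],
  [0,0,0.04,0],
  [0,0,0.045,0],
  [0,0,0.045,0],
  [0,0,0.02,0],
  [0,0,0,0],
])

```text
clock: 43.85
eef_pos: [0.3991, -0.009, 0.3585]
eef_rot: [3.113, -0.026, 0.152]
contact_force: [0.5, 0.4, -0.5]
finger_gap: -0.0001
finger_force: 0.0
```

```bash
python3 t.py 20 scene top wrist; python3 nz.py scene20 wrist20; python3 - <<'E'
from h import *
c=np.radians(188); d=np.array([np.cos(c),np.sin(c)]); n=np.array([-d[1],d[0]]); H=np.array([.498,.0035])
from scipy.optimize import least_squares
# fit nozzle tilt t: red points lie 14 mm from the axis through the hinge
for nm in ('scene20','wrist20'):
    z=np.load(nm+'.npz');P=z['P'];h=cv2.cvtColor(z['im'],cv2.COLOR_RGB2HSV).astype(int)
    q=P[...,:2]-H; S=np.stack([q@d,q@n,P[...,2]-.25],-1)
    g=(abs(S[...,0])<.06)&(abs(S[...,1])<.03)&(S[...,2]<.005)&(S[...,2]>-.06)&((h[...,0]<10)|(h[...,0]>170))&(h[...,1]>130)
    p=S[g]; print(nm,len(p))
    def f(x):
        u=np.array([np.cos(x[0]),0,-np.sin(x[0])]); w=p-np.array([x[1],x[2],0]); return np.linalg.norm(np.cross(w,u),axis=1)-.014
    for s in (1.4,1.7): r=least_squares(f,[s,0,0],loss='soft_l1',f_scale=.002); print('tilt',r.x.round(4),r.cost)
# contents of the basket and rings
z=np.load('top20.npz');P=z['P'];q=P[...,:2]-H; a=-(q@d); b=-(q@n)
m=(abs(a)<.107)&(abs(b)<.132)&(P[...,2]>.045)&(P[...,2]<.14); print('stuff z max',P[m][:,2].max())
print(arm.observe()['eef_pos'])
E
```

```text
[ 0.39506276 -0.00933713  0.35320195] [-0.08486327  0.04877507  0.4269524 ]
scene20 red 95 [-0.0081 -0.0078  0.2264] [[-0.0144, -0.0146, 0.2106], [0.0016, 0.0025, 0.2429]]
   main axis (out,side,z) [ 0.124 -0.109  0.986] [0.0023 0.0064 0.0101]
scene20 brass 15 [-0.0057 -0.0048  0.2003] [[-0.0099, -0.0096, 0.1968], [-0.0, 0.0, 0.2042]]
   main axis (out,side,z) [-0.735  0.642 -0.216] [0.0023 0.0027 0.0037]
scene20 tube 280 [-0.0671 -0.0049  0.2558] [[-0.1175, -0.0103, 0.2448], [-0.014, 0.004, 0.262]]
   slope side/out [ 0.0027 -0.0048]
wrist20 red 80 [ 0.0081 -0.0038  0.2421] [[-0.0038, -0.0124, 0.2394], [0.0137, 0.0072, 0.251]]
   main axis (out,side,z) [-0.638 -0.753 -0.162] [0.0025 0.0045 0.0086]
wrist20 brass 0
wrist20 tube 1786 [-0.0342  0.0003  0.2578] [[-0.054, -0.0091, 0.2515], [-0.0134, 0.0098, 0.2608]]
   slope side/out [-0.0011  0.0002]
scene20 95
tilt [1.5671e+00 3.0000e-04 1.0000e-03] 8.924408554584883e-05
tilt [1.5671e+00 3.0000e-04 1.0000e-03] 8.924408554600028e-05
wrist20 78
tilt [ 1.4417 -0.0021  0.0016] 1.1125490686999624e-05
tilt [ 1.4417 -0.0021  0.0016] 1.1125490686999633e-05
stuff z max 0.12290262282031938
[ 0.39506276 -0.00933713  0.35320195]
```

The nozzle tilt fits 1.567 rad, the tube is aligned, the load is in the basket and the gripper is clear. I hand the job in.

```bash
python3 -c "
from workcell import arm
print(arm.close_job())"
```

```text
the job is handed in; nothing more can be done
None
```

All three rings and all three bushes are in the basket, the spout is over its middle, the nozzle measures about 1.57 rad (straight down), and the job is handed in; the judge returned no result.

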